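# Set out a dental case in its tray

### The job

Set out this case in the aluminium tray for the technician who will mount it, putting each part down gently, not dropping it; left, right, near and behind are as seen from the robot, square with the tray. In the middle of the tray's left half stand the lower cast teeth up, its front teeth facing the robot's side, lay the bite wafer on its teeth with the curves matching, and set the upper cast teeth down on the wafer, so that all three front edges and sides line up. In the right half put the round mounting plate in the middle of the near quarter and the single-tooth die upright directly behind it, in the middle of the far quarter; leave the articulator, the tweezer jar and the pink cast of the other patient where they are.

Things in the scene. Friction and masses are not known exactly. Their poses are not given: they have to be found in the camera images.
- tray: Shallow aluminium tray, fixed, 200 (x) x 300 (y) x 16 mm, floor and walls 3 mm thick. Origin: centre of its underside; x points away from the robot, y to the robot's left (within 0.15 rad). Its left half is y > 0, near is x < 0. Middle of the left half: x 0, y +73.5 mm; middles of the right quarters: y -73.5 mm, x -48.5 (near) and +48.5 mm (far).
- mat: Dark grey bench mat, fixed, 300 (x) x 350 (y) x 3 mm, on which the five parts of the case lie at the start, beside the tray. Origin: centre of its underside.
- lower_cast: Lower jaw cast, teeth up: white and tan plaster, tan horseshoe of teeth, rounded front. 56 long (x) x 60 wide (y) x 30 mm high, teeth tops level. Base 17 mm high, its sides flat and parallel from x = 17 to 50 mm: grip there across y, 60 mm wide, at x = 34 mm. Origin: underside, at the midline of the FRONT edge; x runs from front to back, z up. 0.13 kg +- a third.
- bite: Bite wafer: flat rigid pink-brown horseshoe, 54 long (x) x 60 wide (y) x 7 mm thick, band 12 mm wide, open at the back. Legs parallel, 60 mm over the outside, from x = 23 to 53 mm: grip there across y, at x = 36 mm. Origin: underside, on the midline, 1 mm behind its front edge's plane; it matches a cast when their origins are in one vertical line. x runs from front to back. 20 g.
- upper_cast: Upper jaw cast lying teeth down: from above a flat white trimmed base with a POINTED front. 56 long (x) x 60 wide (y) x 29 mm high; base from z = 13 to 29 mm, its sides flat and parallel from x = 17 to 50 mm: grip there across y, 60 mm wide, at x = 34 mm. Biting plane level at z = 0. Origin: in that plane, below the front point; x runs from front to back, z up. 0.13 kg +- a third.
- mount_plate: Round mounting plate, black plastic disc with a grey ring and a steel magnet in the middle, 50 mm across, 10 mm high. Origin: centre of its underside. Its turn does not matter. 30 g.
- die: Single-tooth die: a small tan stone block 28 (x) x 18 (y) x 14 mm with a white tooth stump between two trimmed neighbours on top, 28 mm high in all. Grip across y (15 mm). Origin: centre of its underside. It must stand upright; its turn does not matter. 25 g.
- articulator: Leave alone: aluminium articulator with two red columns, about 110 x 120 x 127 mm, standing loose beyond the tray and mat. Origin: underside, middle.
- tweezer_jar: Leave alone: glass jar, 68 mm across, 80 mm high, with tweezers standing in it up to 130 mm. Origin: centre of its underside.
- other_cast: Leave alone: small pink and white partial cast with four teeth, 44 x 30 x 31 mm, belongs to another patient. Origin: centre of its underside.
Mind the look-alikes: they are no part of the job. Leave any yellow look-alike of the upper_cast alone.

How it is judged:
By the outcome, as a careful person would: the job done as asked, in the order asked, and still so for the second after the job is handed in, with the robot touching nothing.
It also fails if it takes over 120 s, if anything falls off the work surface, if the arm or the gripper's body presses on something with over 40 N, if the wrist force passes 120 N, or if a joint passes its speed limit or range.

### The arm

A 6-joint arm with a two-finger parallel gripper is mounted at the origin on the work surface. World frame = base frame: x ahead of the robot, y to its left, z up, the work surface at z = 0. Lengths are in m, angles in rad, forces in N, time in s.
With the tool pointing down it reaches from about 0.275 to 1 m from the base axis. Payload 8.4 kg.
Tool frame: the origin (TCP) lies on the mounting face of the last link; the fingertips stand 173 mm ahead of it and the grasp point (between the pads) lies 155 mm ahead of it; z points along the fingers, y is the line along which they close (so a half turn about z gives the same grasp; the last joint's range is limited). The gripper opens to 85 mm and grips with 20 to 120 N. Pads are 22 mm wide; open, the fingers measure 114 mm over their backs; the gripper's body (76 mm by 85 mm) begins 54 mm behind the grasp point. The pads swing forward as they close: fully open they stand 13 mm farther back than shut.
Start: joints at [1.329, 0.353, 1.633, -0, 1.155, -0.002], TCP at [0.148, 0.607, 0.405] pointing down, gripper open.
Joint ranges: [-2.63, 2.63], [-0.92, 2.1], [0.06, 2.66], [-1.3, 4.44], [0, 2.69], [-3.02, 3.02]. Speed limits (rad/s): [2.22, 2.22, 2.79, 3.14, 3.14, 3.14].

### API

Orientations are given as a rotation vector (axis times angle).
In Python, from workcell import arm, eyes, sign_off gives the robot as it stands. The module is installed in compiled form; this text tells all that it offers.
- The arm moves only by the shell command python3 -m pendant 'ROWS' [OPENING] [FORCE]. ROWS is JSON, a list of rows, each an object of numbers: "dx", "dy", "dz": the shift along the tool's x, y, z in m; "ax", "ay", "az": the turn, a rotation vector about the tool's x, y, z in degrees. In form: [{"dx": .., "dy": .., "dz": .., "ax": .., "ay": .., "az": ..}, ...]. A call has 1 to 20 rows; each row shifts and turns the commanded pose from where the row before left it, along the tool's axes as they then stand; what a row does not reach is not made up. A row lasts 1/10 s, in which the tool goes at most 50 mm and 8.59 degrees, less where a joint would pass 70% of its speed; a pose out of reach is approached as far as the arm can. A call with a gripper value outside its range is refused whole. OPENING is the finger opening in m, from 0 to 0.0854, set as the call begins (- or left out, the last holds). The fingers move at their own pace and stop on an object; FORCE is the grip in N (left out, the last holds). Time passes only in rows, so rows that do not move let the fingers close. It gives the time, the measured TCP pose, the force, the opening and the grip force at its end, in the units of the state.
- arm.state(): the state, without advancing time (a new reading comes with each control period).
- eyes.read_camera(name): name is "scene" or "top" or "wrist"; returns a dict with "frame" (480x640x3 uint8, red, green, blue), "depth" (480x640 float32, m along the optical axis (not along the pixel's ray), 0 where there is no reading), "K" (3x3 intrinsics, pixels), "rvec" (rotation vector, rad) and "tvec" (3), from world to camera coordinates, as OpenCV has them. Camera axes: x right, y down, z forward; pixel columns grow to the right and rows downward; lengths in m; the calibration is good to about 2 mm. A picture is of the moment at which its call begins.
- sign_off(): hands the job in; it is judged then, once.
The state is a dict: "time_s": time; "joint_positions": joint angles; "qvel": joint speeds; "effort": joint torques, N m; "ee_pos": TCP position; "tcp_rot": TCP orientation; "force": force on the tool from outside, world axes, zero at the start; "moment": the same for the moment, N m; "gripper_width": finger opening in m; "gripper_force": force on a finger pad.
Only numpy, scipy, OpenCV 4.12 (cv2) and the standard library are available. Lean on these libraries where they do the work, as an engineer would, in place of code of your own. Each camera call takes 0.05 s, during which the arm holds its last target. There are 200 camera calls.

## Working session

There is one attempt and no reset: what is moved stays moved. The work goes in short steps, Python scripts to look and compute and a shell command to move; the robot and the scene stay as the last step left them, time stands still between calls to the robot, and variables do not carry over. Pictures are saved under pics/ and viewed, at most 14 in all, crops included, and the job is handed in when it is done.

```bash
mkdir -p pics
cat > h.py <<'E'
import numpy as np, cv2
from scipy.spatial.transform import Rotation as R
from workcell import arm, eyes
def cam(n):
    d=eyes.read_camera(n); np.savez('%s.npz'%n,**d); return d
def ld(n): return dict(np.load('%s.npz'%n))
def save(d,f,crop=None,s=1):
    im=d['frame'][:,:,::-1]
    if crop: im=im[crop[1]:crop[3],crop[0]:crop[2]]
    cv2.imwrite('pics/'+f,cv2.resize(im,None,fx=s,fy=s,interpolation=cv2.INTER_CUBIC))
def pts(d):
    "world point of every pixel from depth"
    K=d['K'];v,u=np.mgrid[:480,:640];z=d['depth']
    P=np.stack([(u-K[0,2])*z/K[0,0],(v-K[1,2])*z/K[1,1],z],-1)
    M=R.from_rotvec(d['rvec'].ravel()).as_matrix()
    W=(P-d['tvec'].ravel())@M; W[z==0]=np.nan; return W
def ray(d,u,v,h):
    K=d['K'];M=R.from_rotvec(d['rvec'].ravel()).as_matrix()
    c=-M.T@d['tvec'].ravel(); r=M.T@np.array([(u-K[0,2])/K[0,0],(v-K[1,2])/K[1,1],1])
    return c+r*(h-c[2])/r[2]
E
python3 - <<'E'
from h import *
for n in('top','scene'):
    d=cam(n);save(d,n+'0.png');M=R.from_rotvec(d['rvec'].ravel()).as_matrix();print(n,-M.T@d['tvec'].ravel(),d['K'][0,0],(d['depth']>0).mean())
s=arm.state();print(s['ee_pos'],s['tcp_rot'],s['gripper_width'],s['time_s'])
E
```

```text
top [ 0.46434714 -0.01116888  0.79785572] 462.3511236237185 0.99609375
scene [1.27040165 0.19578799 0.62583769] 498.272334709744 0.994853515625
[0.14837319 0.60689512 0.40403429] [-3.75829100e-01 -3.11881470e+00  1.97498407e-03] 0.0854720979703027 0.1
```

View pics/top0.png

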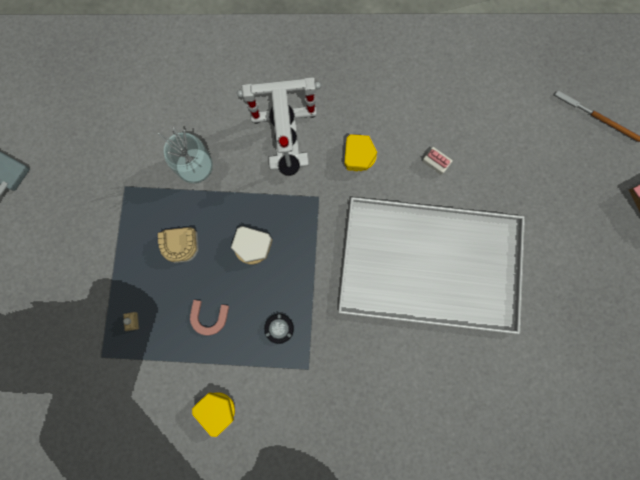

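View pics/scene0.png

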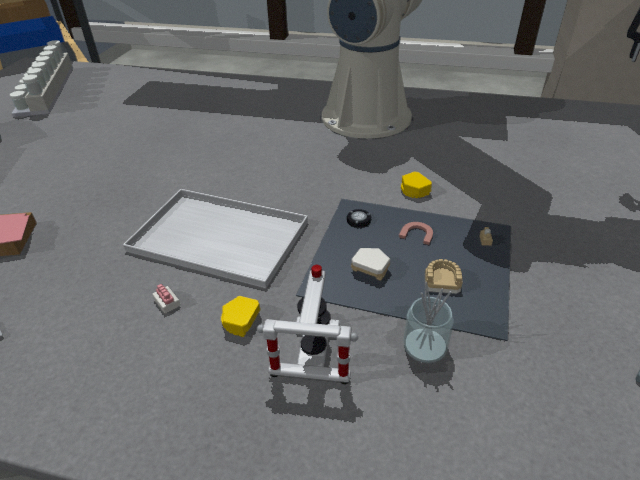

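Top view: mat on the left with lower cast (178,244, rounded front down), upper cast (251,245, white), bite (209,317), plate (279,327) and die (131,321); tray centre about (431,265). Upper-cast candidates: white (251,245), yellow (360,152), yellow (214,414). Only the white one fits, since the yellow ones are the look-alikes to leave. The crop below confirms it.

Run:
```python
from h import *
d=ld('top');W=pts(d)
save(d,'crop1.png',(100,180,320,375),3.5)
Z=W[...,2]
print('mat z',np.nanmedian(Z[200:215,140:300]),'table',np.nanmedian(Z[420:460,400:600]),'tray floor',np.nanmedian(Z[230:290,380:480]))
hsv=cv2.cvtColor(d['frame'],cv2.COLOR_RGB2HSV)
# tray: bright grey
m=np.zeros((480,640),np.uint8);m[190:340,330:530]=((Z[190:340,330:530]>0.010)|(hsv[190:340,330:530,2]>150))*255
m=cv2.morphologyEx(m,cv2.MORPH_CLOSE,np.ones((7,7)))
c=max(cv2.findContours(m,0,2)[0],key=cv2.contourArea)
b=cv2.boxPoints(cv2.minAreaRect(c));q=np.array([ray(d,*p,.016) for p in b]);print('tray',b,q,q.mean(0),np.linalg.norm(np.diff(q,axis=0),axis=1))
# objects on mat
m=np.zeros((480,640),np.uint8);m[192:362,112:314]=(Z[192:362,112:314]>0.0055)*255
m|=np.uint8(((hsv[...,2]>90)&(m==0)))*0
for c in cv2.findContours(m,0,2)[0]:
    if cv2.contourArea(c)<60: continue
    mm=np.zeros_like(m);cv2.drawContours(mm,[c],-1,255,-1);h=np.nanpercentile(Z[mm>0],90)
    (u,v),(w,l),a=cv2.minAreaRect(c);print((u,v),w,l,a,'h',h,ray(d,u,v,h))
```

```text
mat z 0.003251488034960684 table 0.000897771186560466 tray floor 0.003522908241565314
tray [[337.40247 313.37802]
 [350.37805 196.59753]
 [531.9146  216.76828]
 [518.939   333.54877]] [[ 0.49297765 -0.03308718  0.016     ]
 [ 0.69576749 -0.05669772  0.016     ]
 [ 0.65956561 -0.37151112  0.016     ]
 [ 0.46015528 -0.33432393  0.016     ]] [ 0.57711651 -0.19890499  0.016     ] [0.20415969 0.31688808 0.20284814]
(279.14703369140625, 328.4117431640625) 30.698246002197266 31.384241104125977 59.03623962402344 h 0.015654872409365205 [0.4680464  0.06411604 0.01565487]
(130.0, 320.5) 19.0 14.0 90.0 h 0.02936133807734048 [0.48048235 0.30837313 0.02936134]
(207.22940063476562, 319.2176208496094) 38.0712890625 35.46812438964844 12.52880859375 h 0.01205239223358972 [0.48313608 0.18569829 0.01205239]
(249.94119262695312, 246.23532104492188) 38.80569839477539 34.92512893676758 14.03624439239502 h 0.033863924900225724 [0.6039462  0.11391323 0.03386392]
(178.09458923339844, 245.06756591796875) 34.68818664550781 38.962562561035156 80.53767395019531 h 0.033199591415237005 [0.60598162 0.23511927 0.03319959]
```

View pics/crop1.png

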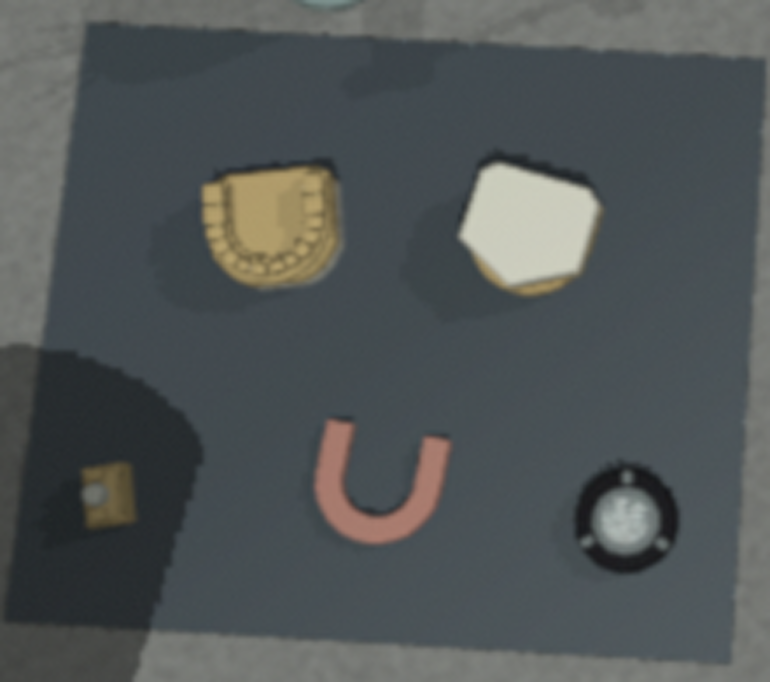

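The crop confirms it: the white flat-based upper cast has its front point at crop (513,287), top-image (247,262), so it faces the robot. Lower cast and bite also have their fronts toward the robot. Now a closer look from the wrist.

```bash
cat >> h.py <<'E'
def plan(p,yaw,lift=None):
    "rows for grasp point p (155 mm ahead of TCP), yaw deg: turn first, then shift in tool axes"
    s=arm.state();R0=R.from_rotvec(s['tcp_rot']);c,n=np.cos(np.radians(yaw)),np.sin(np.radians(yaw))
    R1=R.from_matrix([[-c,-n,0],[-n,c,0],[0,0,-1]])
    g=np.array(s['ee_pos'])+R1.as_matrix()@[0,0,.155]
    print('turn',np.round(np.degrees((R0.inv()*R1).as_rotvec()),2),'shift mm',np.round(1000*(R1.inv().apply(np.array(p)-g)),1),'now grasp pt',np.round(np.array(s['ee_pos'])+R0.apply([0,0,.155]),4),'F',np.round(s['force'],1),'w',round(s['gripper_width'],4),'gf',np.round(s['gripper_force'],1),'t',s['time_s'])
E
python3 -c "
from h import *
plan((.50,.19,.25),0)"
```

```text
turn [-7.000e-02 -1.000e-02 -1.374e+01] shift mm [-351.6 -416.9   -1. ] now grasp pt [0.1483 0.6067 0.249 ] F [-0.1  0.6  0.3] w 0.0855 gf 0.0 t 0.1
```

```bash
python3 -m pendant '[{"az":-6.87},{"az":-6.87},{"dx":-0.025,"dy":-0.03},{"dx":-0.025,"dy":-0.03},{"dx":-0.025,"dy":-0.03},{"dx":-0.025,"dy":-0.03},{"dx":-0.025,"dy":-0.03},{"dx":-0.025,"dy":-0.03},{"dx":-0.025,"dy":-0.03},{"dx":-0.025,"dy":-0.03},{"dx":-0.025,"dy":-0.03},{"dx":-0.025,"dy":-0.03},{"dx":-0.025,"dy":-0.03},{"dx":-0.025,"dy":-0.03},{"dx":-0.025,"dy":-0.03},{"dx":-0.026,"dy":-0.027},{"dx":0},{"dx":0},{"dx":0}]'
python3 - <<'E'
from h import *
plan((.50,.19,.25),0)
d=cam('wrist');save(d,'w1.png');M=R.from_rotvec(d['rvec'].ravel()).as_matrix();print(-M.T@d['tvec'].ravel(),M,d['K'][0,0])
E
```

```text
turn [-7.000e-02 -1.000e-02 -1.374e+01] shift mm [-351.6 -416.9   -1. ] now grasp pt [0.1483 0.6067 0.249 ] F [-0.1  0.6  0.3] w 0.0855 gf 0.0 t 0.1
[0.08252292 0.62360824 0.37245745] [[ 2.37574686e-01  9.71369269e-01 -1.03424761e-04]
 [ 9.35159507e-01 -2.28689805e-01  2.70513716e-01]
 [ 2.62745058e-01 -6.43639298e-02 -9.62716115e-01]] 378.2002411175568invalid input at $[0]: expected keys dx, dy, dz, ax, ay, az
```

View pics/w1.png

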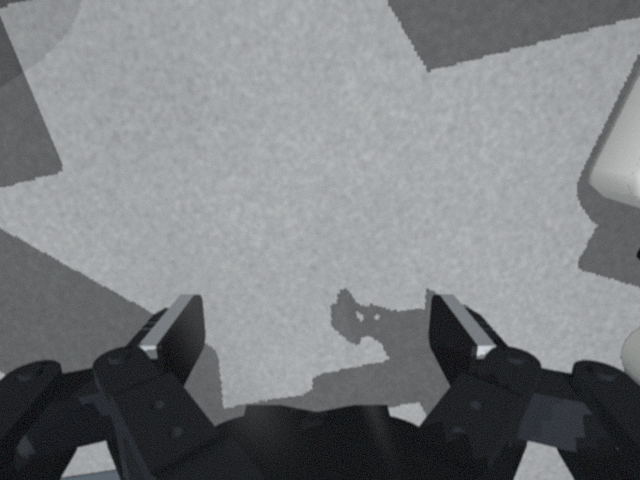

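The picture shows only bare table from the start pose (fingers at the bottom); the move was refused since each row needs all six keys. Repeating it with complete rows.

```bash
python3 -m pendant '[{"dx":0,"dy":0,"dz":0,"ax":0,"ay":0,"az":-6.87},{"dx":0,"dy":0,"dz":0,"ax":0,"ay":0,"az":-6.87},{"dx":-0.03,"dy":-0.035,"dz":0,"ax":0,"ay":0,"az":0},{"dx":-0.03,"dy":-0.035,"dz":0,"ax":0,"ay":0,"az":0},{"dx":-0.03,"dy":-0.035,"dz":0,"ax":0,"ay":0,"az":0},{"dx":-0.03,"dy":-0.035,"dz":0,"ax":0,"ay":0,"az":0},{"dx":-0.03,"dy":-0.035,"dz":0,"ax":0,"ay":0,"az":0},{"dx":-0.03,"dy":-0.035,"dz":0,"ax":0,"ay":0,"az":0},{"dx":-0.03,"dy":-0.035,"dz":0,"ax":0,"ay":0,"az":0},{"dx":-0.03,"dy":-0.035,"dz":0,"ax":0,"ay":0,"az":0},{"dx":-0.03,"dy":-0.035,"dz":0,"ax":0,"ay":0,"az":0},{"dx":-0.03,"dy":-0.035,"dz":0,"ax":0,"ay":0,"az":0},{"dx":-0.03,"dy":-0.035,"dz":0,"ax":0,"ay":0,"az":0},{"dx":-0.03,"dy":-0.032,"dz":0,"ax":0,"ay":0,"az":0},{"dx":0,"dy":0,"dz":0,"ax":0,"ay":0,"az":0},{"dx":0,"dy":0,"dz":0,"ax":0,"ay":0,"az":0}]'
python3 - <<'E'
from h import *
plan((.50,.19,.25),0)
d=cam('wrist');save(d,'w2.png');M=R.from_rotvec(d['rvec'].ravel()).as_matrix();print(-M.T@d['tvec'].ravel())
E
```

```text
time_s: 1.75
ee_pos: [0.5088, 0.1893, 0.4043]
tcp_rot: [-0.004, -3.141, 0.0]
force: [0.2, 0.7, -0.3]
gripper_width: 0.0855
gripper_force: 0.0
turn [-0.   -0.05 -0.14] shift mm [ 8.8  0.7 -0.7] now grasp pt [0.5087 0.1892 0.2493] F [ 0.2  0.7 -0.3] w 0.0855 gf 0.0 t 1.75
[0.44093832 0.18994701 0.37279807]
```

View pics/w2.png

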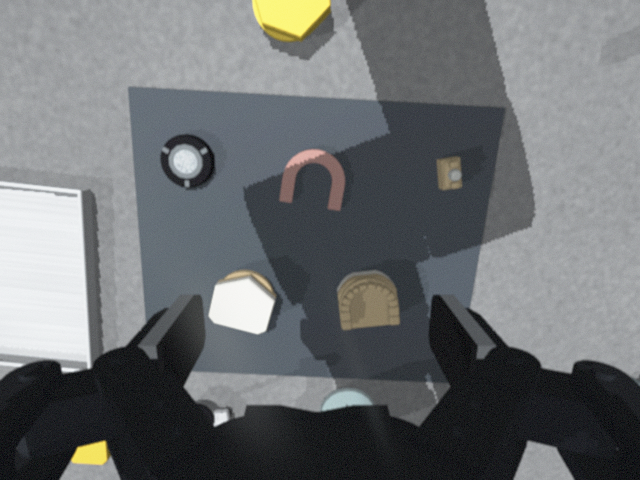

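The wrist view shows all five parts: plate (186,161), bite (314,180), die (449,173), upper cast (242,302) and lower cast (369,301). I'll measure from the depth.

```bash
cat > m.py <<'E'
from h import *
def comps(d,box,zlo,S=4000):
    "world-XY rasterised blobs higher than zlo inside box (x0,x1,y0,y1)"
    W=pts(d).reshape(-1,3);W=W[np.isfinite(W[:,0])]
    W=W[(W[:,0]>box[0])&(W[:,0]<box[1])&(W[:,1]>box[2])&(W[:,1]<box[3])&(W[:,2]>zlo)&(W[:,2]<.06)]
    g=np.zeros((int((box[1]-box[0])*1000),int((box[3]-box[2])*1000)),np.uint8)
    i=((W[:,0]-box[0])*1000).astype(int).clip(0,g.shape[0]-1);j=((W[:,1]-box[2])*1000).astype(int).clip(0,g.shape[1]-1);g[i,j]=255
    n,l=cv2.connectedComponents(cv2.dilate(g,np.ones((5,5))))
    return [W[l[i,j]==k] for k in range(1,n)]
def rect(P):
    (cx,cy),(a,b),t=cv2.minAreaRect(np.float32(P[:,:2]*1000)); return np.round([cx,cy,a,b,t],1)
E
python3 - <<'E'
from m import *
d=ld('wrist');W=pts(d);print('mat z',np.nanmedian(W[110:130,150:350,2]))
for P in comps(d,(.40,.68,.03,.36),.0065):
    if len(P)<60: continue
    h=np.percentile(P[:,2],95);T=P[P[:,2]>h-.006]
    print(len(P),'top z',h.round(4),'all',rect(P),'top',rect(T),'top mean',(T.mean(0)*1000).round(1))
    b=cv2.boxPoints(cv2.minAreaRect(np.float32(T[:,:2]*1000)));print(b.round(0).tolist())
E
```

```text
mat z 0.0020426901678521274
2229 top z 0.0138 all [469.5  67.7  49.   49.   43.3] top [469.5  67.7  49.   49.   43.3] top mean [469.   68.1  12.2]
[[435.0, 69.0], [468.0, 33.0], [504.0, 67.0], [471.0, 102.0]]
1627 top z 0.0104 all [486.1 187.3  60.   53.9  80.6] top [486.1 187.3  60.   53.9  80.6] top mean [483.7 187.7   9.2]
[[455.0, 162.0], [508.0, 153.0], [518.0, 212.0], [464.0, 221.0]]
682 top z 0.0293 all [481.2 316.1  28.   18.4   9.1] top [481.6 315.7  25.1  10.1   3.5] top mean [480.9 315.3  27.1]
[[469.0, 320.0], [469.0, 310.0], [494.0, 311.0], [494.0, 321.0]]
3212 top z 0.0323 all [606.7 116.1  59.9  56.3  73.4] top [607.2 116.   59.9  55.1  73.3] top mean [608.9 115.5  31.1]
[[572.0, 95.0], [625.0, 79.0], [642.0, 137.0], [589.0, 153.0]]
2988 top z 0.0327 all [611.3 241.9  57.5  59.8   6.2] top [609.  241.7  47.4  58.2   6.2] top mean [607.2 241.4  31.5]
[[582.0, 268.0], [589.0, 210.0], [636.0, 215.0], [629.0, 273.0]]
```

```bash
python3 -c "
from h import *
plan((.617,.2425,.022),6.2)"
```

```text
turn [ 0.   -0.06 -6.25] shift mm [-113.8   40.4  227.3] now grasp pt [0.508  0.19   0.2493] F [-0.4  0.3 -0.1] w 0.085 gf 0.0 t 1.8
```

```bash
python3 -m pendant '[{"dx":0,"dy":0,"dz":0,"ax":0,"ay":0,"az":-6.25},{"dx":-0.038,"dy":0.0135,"dz":0,"ax":0,"ay":0,"az":0},{"dx":-0.038,"dy":0.0135,"dz":0,"ax":0,"ay":0,"az":0},{"dx":-0.038,"dy":0.0134,"dz":0,"ax":0,"ay":0,"az":0},{"dx":0,"dy":0,"dz":0.04,"ax":0,"ay":0,"az":0},{"dx":0,"dy":0,"dz":0.04,"ax":0,"ay":0,"az":0},{"dx":0,"dy":0,"dz":0.04,"ax":0,"ay":0,"az":0},{"dx":0,"dy":0,"dz":0.03,"ax":0,"ay":0,"az":0},{"dx":0,"dy":0,"dz":0,"ax":0,"ay":0,"az":0},{"dx":0,"dy":0,"dz":0,"ax":0,"ay":0,"az":0},{"dx":0,"dy":0,"dz":0,"ax":0,"ay":0,"az":0}]' 
python3 -c "
from h import *
plan((.617,.2425,.022),6.2)"
```

```text
time_s: 2.9
ee_pos: [0.6179, 0.2437, 0.2569]
tcp_rot: [-0.172, 3.134, 0.002]
force: [-0.8, -1.1, 0.7]
gripper_width: 0.0852
gripper_force: 0.0
turn [0.05 0.16 0.1 ] shift mm [ 1.  -1.1 79.9] now grasp pt [0.6183 0.2438 0.1019] F [-0.8 -1.1  0.7] w 0.0852 gf 0.0 t 2.9
```

```bash
python3 -m pendant '[{"dx":0.001,"dy":-0.001,"dz":0.02,"ax":0,"ay":0,"az":0},{"dx":0,"dy":0,"dz":0.02,"ax":0,"ay":0,"az":0},{"dx":0,"dy":0,"dz":0.02,"ax":0,"ay":0,"az":0},{"dx":0,"dy":0,"dz":0.01,"ax":0,"ay":0,"az":0},{"dx":0,"dy":0,"dz":0.01,"ax":0,"ay":0,"az":0},{"dx":0,"dy":0,"dz":0,"ax":0,"ay":0,"az":0},{"dx":0,"dy":0,"dz":0,"ax":0,"ay":0,"az":0},{"dx":0,"dy":0,"dz":0,"ax":0,"ay":0,"az":0}]' && python3 -m pendant '[{"dx":0,"dy":0,"dz":0,"ax":0,"ay":0,"az":0},{"dx":0,"dy":0,"dz":0,"ax":0,"ay":0,"az":0},{"dx":0,"dy":0,"dz":0,"ax":0,"ay":0,"az":0},{"dx":0,"dy":0,"dz":0,"ax":0,"ay":0,"az":0},{"dx":0,"dy":0,"dz":0,"ax":0,"ay":0,"az":0},{"dx":0,"dy":0,"dz":0,"ax":0,"ay":0,"az":0},{"dx":0,"dy":0,"dz":0,"ax":0,"ay":0,"az":0},{"dx":0,"dy":0,"dz":0,"ax":0,"ay":0,"az":0}]' 0.055 40
```

```text
time_s: 3.7
ee_pos: [0.6169, 0.2418, 0.1757]
tcp_rot: [-0.171, 3.136, 0.001]
force: [0.5, -0.9, -0.2]
gripper_width: 0.0854
gripper_force: 0.0
time_s: 4.5
ee_pos: [0.6167, 0.2417, 0.1754]
tcp_rot: [-0.171, 3.136, 0.0]
force: [-1.2, -0.8, 6.1]
gripper_width: 0.059
gripper_force: 43.4
```

```bash
python3 -m pendant '[{"dx":0,"dy":0,"dz":-0.02,"ax":0,"ay":0,"az":0},{"dx":0,"dy":0,"dz":-0.04,"ax":0,"ay":0,"az":0},{"dx":0,"dy":0,"dz":-0.04,"ax":0,"ay":0,"az":0},{"dx":0,"dy":0,"dz":-0.04,"ax":0,"ay":0,"az":0},{"dx":0,"dy":0,"dz":-0.04,"ax":0,"ay":0,"az":0},{"dx":0,"dy":0,"dz":-0.045,"ax":0,"ay":0,"az":0},{"dx":0,"dy":0,"dz":0,"ax":0,"ay":0,"az":6.2},{"dx":0.009,"dy":-0.04,"dz":0,"ax":0,"ay":0,"az":0},{"dx":0.009,"dy":-0.04,"dz":0,"ax":0,"ay":0,"az":0},{"dx":0.009,"dy":-0.04,"dz":0,"ax":0,"ay":0,"az":0},{"dx":0.009,"dy":-0.04,"dz":0,"ax":0,"ay":0,"az":0},{"dx":0,"dy":-0.045,"dz":0,"ax":0,"ay":0,"az":0},{"dx":0,"dy":-0.045,"dz":0,"ax":0,"ay":0,"az":0},{"dx":0,"dy":-0.045,"dz":0,"ax":0,"ay":0,"az":0},{"dx":0,"dy":-0.045,"dz":0,"ax":0,"ay":0,"az":0},{"dx":0,"dy":-0.045,"dz":0,"ax":0,"ay":0,"az":0},{"dx":0,"dy":-0.045,"dz":0,"ax":0,"ay":0,"az":0},{"dx":0,"dy":0,"dz":0,"ax":0,"ay":0,"az":7},{"dx":0,"dy":0,"dz":0,"ax":0,"ay":0,"az":0},{"dx":0,"dy":0,"dz":0,"ax":0,"ay":0,"az":0}]'
python3 - <<'E'
from h import *
plan((.58,-.19,.25),-7)
d=cam('wrist');save(d,'w3.png')
E
```

```text
time_s: 6.5
ee_pos: [0.5807, -0.1881, 0.3994]
tcp_rot: [-0.186, -3.136, -0.001]
force: [-0.3, 1.1, -1.9]
gripper_width: 0.059
gripper_force: 44.3
turn [ 0.02 -0.03  0.21] shift mm [ 0.4 -2.  -5.6] now grasp pt [ 0.5806 -0.188   0.2444] F [-0.3  1.1 -1.9] w 0.059 gf 44.3 t 6.5
```

View pics/w3.png

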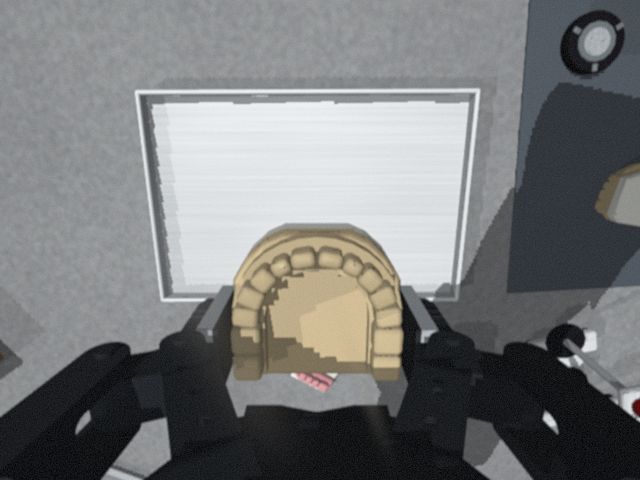

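The tray is clear, with rim corners at about (137,92), (478,91), (162,298) and (458,298). The cast is held square, with its front up in the image, towards the robot.

Run:
```python
from m import *
d=ld('wrist')
P=[c for c in comps(d,(.40,.75,-.40,.02),.0105) if len(c)>200]
for c in P: print(len(c),rect(c),np.percentile(c[:,2],[5,50,95]))
c=max(P,key=lambda c:np.ptp(c[:,1]));c=c[c[:,2]<.03]
b=cv2.boxPoints(cv2.minAreaRect(np.float32(c[:,:2]*1000)));print(b.round(1).tolist())
s=arm.state();Rt=R.from_rotvec(s['tcp_rot']);W=pts(d).reshape(-1,3);W=W[np.isfinite(W[:,0])]
T=Rt.inv().apply(W-s['ee_pos']);k=(T[:,2]>.125)&(T[:,2]<.18)&(abs(T[:,1])<.027)&(T[:,0]<.06)&(T[:,0]>-.04);T=T[k]
print('held tool x',np.percentile(T[:,0],[.5,1,2,98,99,99.5,100]),'z',np.percentile(T[:,2],[1,50,99]))
f=T[T[:,0]>T[:,0].max()-.004];print('front pts',f.mean(0))
```

```text
5161 [ 579.  -194.5  303.   202.6   83.5] [0.01160035 0.01657274 0.01819011]
[[461.20001220703125, -333.5], [662.5, -356.5], [696.7999877929688, -55.400001525878906], [495.5, -32.5]]
held tool x [-0.02131657 -0.02055845 -0.01956027  0.03342257  0.03358111  0.03374873
  0.03434232] z [0.14243543 0.15524855 0.17047131]
front pts [0.03235836 0.00032974 0.15748075]
```

```bash
cat >> h.py <<'E'
def tray(x,y):
    a=np.radians(-6.5);return np.array([.579+x*np.cos(a)-y*np.sin(a),-.1945+x*np.sin(a)+y*np.cos(a)])
E
python3 -c "
from h import *
plan((*tray(.006,.0735),.0206),-6.5)"
```

```text
turn [ 0.02 -0.03 -0.25] shift mm [ -5.   66.6 223.9] now grasp pt [ 0.5807 -0.1877  0.2445] F [ 0.3  0.  -1. ] w 0.0593 gf 44.3 t 6.55
```

```bash
python3 -m pendant '[{"dx":-0.005,"dy":0.022,"dz":0.0,"ax":0,"ay":0,"az":-0.25},{"dx":0,"dy":0.022,"dz":0.02,"ax":0,"ay":0,"az":0},{"dx":0,"dy":0.022,"dz":0.04,"ax":0,"ay":0,"az":0},{"dx":0,"dy":0,"dz":0.04,"ax":0,"ay":0,"az":0},{"dx":0,"dy":0,"dz":0.04,"ax":0,"ay":0,"az":0},{"dx":0,"dy":0,"dz":0.04,"ax":0,"ay":0,"az":0},{"dx":0,"dy":0,"dz":0.02,"ax":0,"ay":0,"az":0},{"dx":0,"dy":0,"dz":0,"ax":0,"ay":0,"az":0},{"dx":0,"dy":0,"dz":0,"ax":0,"ay":0,"az":0},{"dx":0,"dy":0,"dz":0,"ax":0,"ay":0,"az":0}]' 
python3 -c "
from h import *
plan((*tray(.006,.0735),.0206),-6.5)"
```

```text
time_s: 7.55
ee_pos: [0.5945, -0.1232, 0.2014]
tcp_rot: [0.181, 3.134, -0.001]
force: [-0.6, 0.1, -0.8]
gripper_width: 0.0591
gripper_force: 44.3
turn [-0.01  0.15 -0.12] shift mm [ 1.4  0.9 25.8] now grasp pt [ 0.5949 -0.1233  0.0464] F [-0.6  0.1 -0.8] w 0.0591 gf 44.3 t 7.55
```

```bash
python3 -m pendant '[{"dx":0.0014,"dy":0.001,"dz":0.012,"ax":0,"ay":0,"az":0},{"dx":0,"dy":0,"dz":0.007,"ax":0,"ay":0,"az":0},{"dx":0,"dy":0,"dz":0.003,"ax":0,"ay":0,"az":0},{"dx":0,"dy":0,"dz":0.0015,"ax":0,"ay":0,"az":0},{"dx":0,"dy":0,"dz":0.001,"ax":0,"ay":0,"az":0},{"dx":0,"dy":0,"dz":0.0008,"ax":0,"ay":0,"az":0},{"dx":0,"dy":0,"dz":0,"ax":0,"ay":0,"az":0},{"dx":0,"dy":0,"dz":0,"ax":0,"ay":0,"az":0},{"dx":0,"dy":0,"dz":0,"ax":0,"ay":0,"az":0}]' 
python3 -c "
from h import *
plan((*tray(.006,.0735),.0206),-6.5)"
```

```text
time_s: 8.45
ee_pos: [0.5922, -0.1224, 0.1754]
tcp_rot: [-0.184, -3.136, -0.0]
force: [-5.2, 1.1, 11.4]
gripper_width: 0.059
gripper_force: 45.6
turn [ 0.   -0.03 -0.2 ] shift mm [-1.1  0.4 -0.2] now grasp pt [ 0.5921 -0.1224  0.0204] F [-5.2  1.1 11.4] w 0.059 gf 45.6 t 8.45
```

```bash
python3 -m pendant '[{"dx":0,"dy":0,"dz":0,"ax":0,"ay":0,"az":0},{"dx":0,"dy":0,"dz":0,"ax":0,"ay":0,"az":0},{"dx":0,"dy":0,"dz":0,"ax":0,"ay":0,"az":0},{"dx":0,"dy":0,"dz":0,"ax":0,"ay":0,"az":0},{"dx":0,"dy":0,"dz":-0.02,"ax":0,"ay":0,"az":0},{"dx":0,"dy":0,"dz":-0.04,"ax":0,"ay":0,"az":0},{"dx":0,"dy":0,"dz":-0.04,"ax":0,"ay":0,"az":0},{"dx":0,"dy":0,"dz":-0.04,"ax":0,"ay":0,"az":0},{"dx":0,"dy":0,"dz":-0.04,"ax":0,"ay":0,"az":0},{"dx":0,"dy":0,"dz":-0.04,"ax":0,"ay":0,"az":0},{"dx":0,"dy":0,"dz":0,"ax":0,"ay":0,"az":0},{"dx":0,"dy":0,"dz":0,"ax":0,"ay":0,"az":0}]' 0.0854
cat > lc.py <<'E'
from m import *
import sys
d=cam('wrist');save(d,sys.argv[1])
for c in comps(d,(.53,.66,-.19,-.06),.010+float(sys.argv[2])):
    if len(c)>300:
        r=rect(c);a=np.radians(-6.5);v=r[:2]/1000-[.579,-.1945];print(r,'tray xy',(v@[[np.cos(a),-np.sin(a)],[np.sin(a),np.cos(a)]]*1000).round(1),'top',np.percentile(c[:,2],95))
E
python3 lc.py w4.png 0; python3 -c "
from h import *
plan((.4960,.1856,.0195),-9.6)"
```

```text
time_s: 9.65
ee_pos: [0.5924, -0.1224, 0.3953]
tcp_rot: [0.183, 3.134, -0.0]
force: [0.4, -1.0, -0.2]
gripper_width: 0.0856
gripper_force: 0.0
[ 586.8 -120.8   60.    57.    83.9] tray xy [-0.6 74.1] top 0.03261974758243736
turn [ 0.   -0.02  2.9 ] shift mm [146.  287.5 219.4] now grasp pt [ 0.592  -0.1222  0.2389] F [ 0.5 -0.4 -0.4] w 0.0855 gf 0.0 t 9.7
```

```bash
python3 -m pendant '[{"dx":0,"dy":0,"dz":0,"ax":0,"ay":0,"az":2.9},{"dx":0.0182,"dy":0.0359,"dz":0,"ax":0,"ay":0,"az":0},{"dx":0.0182,"dy":0.0359,"dz":0,"ax":0,"ay":0,"az":0},{"dx":0.0182,"dy":0.0359,"dz":0,"ax":0,"ay":0,"az":0},{"dx":0.0182,"dy":0.0359,"dz":0,"ax":0,"ay":0,"az":0},{"dx":0.0182,"dy":0.0359,"dz":0,"ax":0,"ay":0,"az":0},{"dx":0.0182,"dy":0.0359,"dz":0,"ax":0,"ay":0,"az":0},{"dx":0.0182,"dy":0.0359,"dz":0,"ax":0,"ay":0,"az":0},{"dx":0.0182,"dy":0.0359,"dz":0,"ax":0,"ay":0,"az":0},{"dx":0,"dy":0,"dz":0.04,"ax":0,"ay":0,"az":0},{"dx":0,"dy":0,"dz":0.04,"ax":0,"ay":0,"az":0},{"dx":0,"dy":0,"dz":0.04,"ax":0,"ay":0,"az":0},{"dx":0,"dy":0,"dz":0,"ax":0,"ay":0,"az":0},{"dx":0,"dy":0,"dz":0,"ax":0,"ay":0,"az":0},{"dx":0,"dy":0,"dz":0,"ax":0,"ay":0,"az":0}]'
python3 - <<'E'
from m import *
d=cam('wrist')
for c in comps(d,(.43,.55,.14,.24),.0065): 
    if len(c)>300: print(rect(c),cv2.boxPoints(cv2.minAreaRect(np.float32(c[:,:2]*1000))).round(1).tolist(),np.percentile(c[:,2],95))
plan((.4960,.1856,.0195),-9.6)
E
```

```text
time_s: 11.2
ee_pos: [0.4974, 0.1852, 0.2757]
tcp_rot: [0.263, 3.129, 0.001]
force: [-0.2, 0.7, -0.5]
gripper_width: 0.0855
gripper_force: 0.0
[486.  187.4  60.2  54.1  80.2] [[454.20001220703125, 162.39999389648438], [507.5, 153.1999969482422], [517.7999877929688, 212.39999389648438], [464.5, 221.6999969482422]] 0.01028144526040765
turn [ 0.08  0.13 -0.01] shift mm [1.500e+00 1.000e-01 1.016e+02] now grasp pt [0.4979 0.1854 0.1211] F [ 0.7 -0.7  0.6] w 0.0853 gf 0.0 t 11.25
```

```bash
python3 -m pendant '[{"dx":0.0015,"dy":0,"dz":0.03,"ax":0,"ay":0,"az":0},{"dx":0,"dy":0,"dz":0.03,"ax":0,"ay":0,"az":0},{"dx":0,"dy":0,"dz":0.02,"ax":0,"ay":0,"az":0},{"dx":0,"dy":0,"dz":0.01,"ax":0,"ay":0,"az":0},{"dx":0,"dy":0,"dz":0.0095,"ax":0,"ay":0,"az":0},{"dx":0,"dy":0,"dz":0,"ax":0,"ay":0,"az":0},{"dx":0,"dy":0,"dz":0,"ax":0,"ay":0,"az":0}]' && python3 -m pendant '[{"dx":0,"dy":0,"dz":0,"ax":0,"ay":0,"az":0},{"dx":0,"dy":0,"dz":0,"ax":0,"ay":0,"az":0},{"dx":0,"dy":0,"dz":0,"ax":0,"ay":0,"az":0},{"dx":0,"dy":0,"dz":0,"ax":0,"ay":0,"az":0},{"dx":0,"dy":0,"dz":0,"ax":0,"ay":0,"az":0},{"dx":0,"dy":0,"dz":0,"ax":0,"ay":0,"az":0},{"dx":0,"dy":0,"dz":0,"ax":0,"ay":0,"az":0},{"dx":0,"dy":0,"dz":0,"ax":0,"ay":0,"az":0}]' 0.057 25
```

```text
time_s: 11.95
ee_pos: [0.4957, 0.1855, 0.1757]
tcp_rot: [0.263, 3.129, 0.001]
force: [0.1, -0.3, 1.2]
gripper_width: 0.0857
gripper_force: 0.0
time_s: 12.75
ee_pos: [0.4956, 0.1855, 0.1759]
tcp_rot: [0.263, 3.129, 0.001]
force: [-2.4, 0.2, 8.1]
gripper_width: 0.0587
gripper_force: 25.1
```

```bash
python3 -m pendant '[{"dx":0,"dy":0,"dz":-0.02,"ax":0,"ay":0,"az":0},{"dx":0,"dy":0,"dz":-0.04,"ax":0,"ay":0,"az":0},{"dx":0,"dy":0,"dz":-0.04,"ax":0,"ay":0,"az":0},{"dx":0,"dy":0,"dz":-0.04,"ax":0,"ay":0,"az":0},{"dx":0,"dy":0,"dz":0,"ax":0,"ay":0,"az":-3.5},{"dx":-0.0163,"dy":-0.0369,"dz":0,"ax":0,"ay":0,"az":0},{"dx":-0.0163,"dy":-0.0369,"dz":0,"ax":0,"ay":0,"az":0},{"dx":-0.0163,"dy":-0.0369,"dz":0,"ax":0,"ay":0,"az":0},{"dx":-0.0163,"dy":-0.0369,"dz":0,"ax":0,"ay":0,"az":0},{"dx":-0.0163,"dy":-0.0369,"dz":0,"ax":0,"ay":0,"az":0},{"dx":-0.0163,"dy":-0.0369,"dz":0,"ax":0,"ay":0,"az":0},{"dx":-0.0163,"dy":-0.0369,"dz":0,"ax":0,"ay":0,"az":0},{"dx":-0.0163,"dy":-0.0369,"dz":0,"ax":0,"ay":0,"az":0},{"dx":0,"dy":0,"dz":0,"ax":0,"ay":0,"az":0},{"dx":0,"dy":0,"dz":0,"ax":0,"ay":0,"az":0},{"dx":0,"dy":0,"dz":0,"ax":0,"ay":0,"az":0}]'
cat > held.py <<'E'
from m import *
import sys
d=cam('wrist');save(d,sys.argv[1])
s=arm.state();Rt=R.from_rotvec(s['tcp_rot']);W=pts(d).reshape(-1,3);W=W[np.isfinite(W[:,0])]
T=Rt.inv().apply(W-s['ee_pos']);T=T[(T[:,2]>float(sys.argv[2]))&(T[:,2]<float(sys.argv[3]))&(abs(T[:,1])<.027)&(T[:,0]<.06)&(T[:,0]>-.05)]
print('held tool x',np.percentile(T[:,0],[1,99,100]),'z',np.percentile(T[:,2],[1,50,99]))
f=T[T[:,0]>T[:,0].max()-.004];print('front pts',f.mean(0)); g=T[T[:,0]<T[:,0].min()+.004]
E
python3 held.py w5.png .155 .19;  python3 -c "
from h import *
plan((*tray(.006,.0735),.0206),-6.2)"
```

```text
time_s: 14.35
ee_pos: [0.5931, -0.1213, 0.3149]
tcp_rot: [-0.167, -3.137, -0.001]
force: [-0.1, 0.1, 0.3]
gripper_width: 0.059
gripper_force: 27.2
held tool x [-0.01626178  0.03658259  0.03714071] z [0.16554738 0.16692287 0.17283465]
front pts [0.03503785 0.00045473 0.1681034 ]
turn [ 0.02 -0.03  0.15] shift mm [ -0.3  -1.1 139.3] now grasp pt [ 0.593  -0.1209  0.1599] F [0.2 0.4 0.4] w 0.0583 gf 27.2 t 14.4
```

View pics/w5.png

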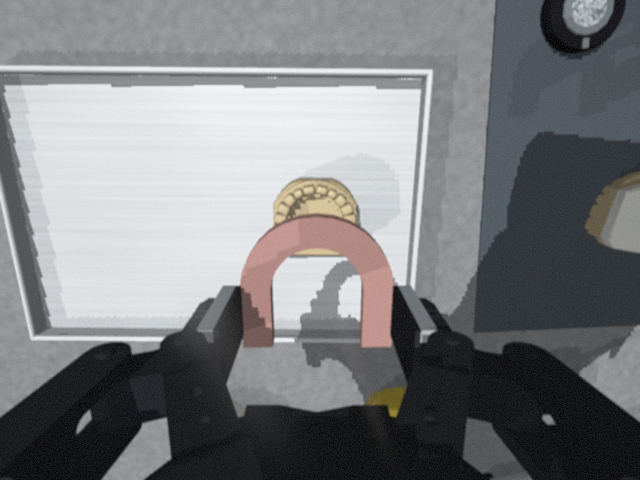

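The bite is held level and square, with its front at the robot's side and its arch at (316,225). The lower cast stands in the tray at (316,215).

```bash
python3 -m pendant '[{"dx":-0.001,"dy":-0.0015,"dz":0.03,"ax":0,"ay":0,"az":0.2},{"dx":0,"dy":0,"dz":0.03,"ax":0,"ay":0,"az":0},{"dx":0,"dy":0,"dz":0.02,"ax":0,"ay":0,"az":0},{"dx":0,"dy":0,"dz":0.015,"ax":0,"ay":0,"az":0},{"dx":0,"dy":0,"dz":0,"ax":0,"ay":0,"az":0},{"dx":0,"dy":0,"dz":0,"ax":0,"ay":0,"az":0},{"dx":0,"dy":0,"dz":0,"ax":0,"ay":0,"az":0},{"dx":0,"dy":0,"dz":0,"ax":0,"ay":0,"az":0}]'
python3 -c "
from h import *
plan((.5942,-.1222,.0509),-6.4)"
```

```text
time_s: 15.2
ee_pos: [0.5948, -0.1236, 0.2211]
tcp_rot: [0.172, 3.135, -0.001]
force: [-0.6, -0.2, -0.9]
gripper_width: 0.0584
gripper_force: 27.2
turn [-0.01  0.11  0.11] shift mm [ 0.8  1.4 15.2] now grasp pt [ 0.5951 -0.1237  0.0661] F [-0.6 -0.2 -0.9] w 0.0584 gf 27.2 t 15.2
```

```bash
python3 -m pendant '[{"dx":0.0008,"dy":0.0014,"dz":0.006,"ax":0,"ay":0,"az":0},{"dx":0,"dy":0,"dz":0.004,"ax":0,"ay":0,"az":0},{"dx":0,"dy":0,"dz":0.002,"ax":0,"ay":0,"az":0},{"dx":0,"dy":0,"dz":0.0015,"ax":0,"ay":0,"az":0},{"dx":0,"dy":0,"dz":0.001,"ax":0,"ay":0,"az":0},{"dx":0,"dy":0,"dz":0,"ax":0,"ay":0,"az":0},{"dx":0,"dy":0,"dz":0,"ax":0,"ay":0,"az":0},{"dx":0,"dy":0,"dz":0,"ax":0,"ay":0,"az":0}]'
python3 -c "
from h import *
plan((.5942,-.1222,.0509),-6.4)"
```

```text
time_s: 16.0
ee_pos: [0.5936, -0.1221, 0.206]
tcp_rot: [-0.173, -3.136, -0.0]
force: [-2.7, 0.2, 8.3]
gripper_width: 0.0586
gripper_force: 28.2
turn [ 0.   -0.02  0.09] shift mm [-0.6  0.   0.1] now grasp pt [ 0.5935 -0.1221  0.051 ] F [-2.7  0.2  8.3] w 0.0586 gf 28.2 t 16.0
```

```bash
python3 -m pendant '[{"dx":0,"dy":0,"dz":0,"ax":0,"ay":0,"az":0},{"dx":0,"dy":0,"dz":0,"ax":0,"ay":0,"az":0},{"dx":0,"dy":0,"dz":0,"ax":0,"ay":0,"az":0},{"dx":0,"dy":0,"dz":0,"ax":0,"ay":0,"az":0},{"dx":0,"dy":0,"dz":-0.01,"ax":0,"ay":0,"az":0},{"dx":0,"dy":0,"dz":-0.04,"ax":0,"ay":0,"az":0},{"dx":0,"dy":0,"dz":-0.04,"ax":0,"ay":0,"az":0},{"dx":0,"dy":0,"dz":-0.04,"ax":0,"ay":0,"az":0},{"dx":0,"dy":0,"dz":-0.04,"ax":0,"ay":0,"az":0},{"dx":0,"dy":0,"dz":0,"ax":0,"ay":0,"az":0},{"dx":0,"dy":0,"dz":0,"ax":0,"ay":0,"az":0}]' 0.0854
python3 lc.py w6.png 0; python3 lc.py w6.png 0.0255
# upper: rect centre (606.9,116.1), axis -16.6 deg; grip 6 mm behind centre
python3 -c "
from h import *
plan((.6069+.006*.958,.1161-.006*.286,.032),-16.7)"
```

```text
time_s: 17.1
ee_pos: [0.5938, -0.1222, 0.377]
tcp_rot: [0.172, 3.134, -0.001]
force: [-0.4, 0.1, -0.2]
gripper_width: 0.0857
gripper_force: 0.0
[ 585.8 -120.7   59.6   58.1   84.3] tray xy [-1.6 74.1] top 0.04008363526625986
[ 583.8 -120.4   59.7   54.3   83.9] tray xy [-3.6 74.2] top 0.04034041218611173
turn [-0.   -0.08 10.4 ] shift mm [ 49.3 232.  187.7] now grasp pt [ 0.593  -0.122   0.2197] F [-0.7  0.2 -0.8] w 0.0854 gf 0.0 t 17.2
```

View pics/w6.png

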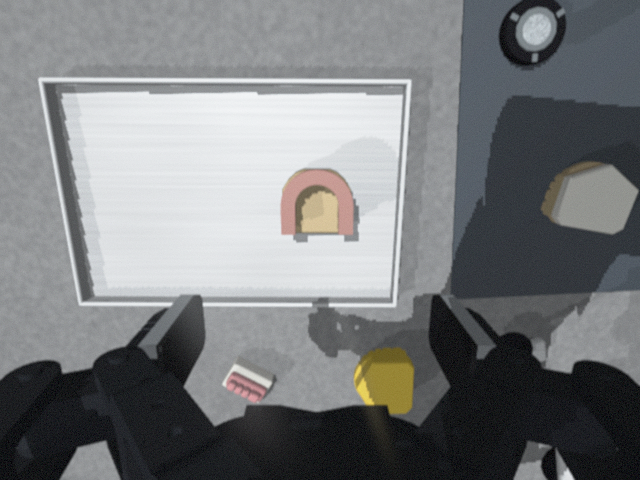

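The bite lies on the lower cast with its curves matching, at (318,205). Next is the white upper cast at (592,198).

```bash
python3 -m pendant '[{"dx":0,"dy":0,"dz":0,"ax":0,"ay":0,"az":5.2},{"dx":0,"dy":0,"dz":0,"ax":0,"ay":0,"az":5.2},{"dx":0.0082,"dy":0.0387,"dz":0,"ax":0,"ay":0,"az":0},{"dx":0.0082,"dy":0.0387,"dz":0,"ax":0,"ay":0,"az":0},{"dx":0.0082,"dy":0.0387,"dz":0,"ax":0,"ay":0,"az":0},{"dx":0.0082,"dy":0.0387,"dz":0,"ax":0,"ay":0,"az":0},{"dx":0.0082,"dy":0.0387,"dz":0,"ax":0,"ay":0,"az":0},{"dx":0.0082,"dy":0.0387,"dz":0,"ax":0,"ay":0,"az":0},{"dx":0,"dy":0,"dz":0.04,"ax":0,"ay":0,"az":0},{"dx":0,"dy":0,"dz":0.04,"ax":0,"ay":0,"az":0},{"dx":0,"dy":0,"dz":0.02,"ax":0,"ay":0,"az":0},{"dx":0,"dy":0,"dz":0,"ax":0,"ay":0,"az":0},{"dx":0,"dy":0,"dz":0,"ax":0,"ay":0,"az":0},{"dx":0,"dy":0,"dz":0,"ax":0,"ay":0,"az":0}]'
python3 - <<'E'
from m import *
d=cam('wrist')
for c in comps(d,(.55,.66,.06,.18),.0265): 
    if len(c)>300: print(rect(c),cv2.boxPoints(cv2.minAreaRect(np.float32(c[:,:2]*1000))).round(1).tolist(),np.percentile(c[:,2],95))
plan((.6069+.006*.958,.1161-.006*.286,.028),-16.7)
E
```

```text
time_s: 18.6
ee_pos: [0.6139, 0.1144, 0.2764]
tcp_rot: [0.456, 3.107, 0.001]
force: [0.5, -1.1, -0.1]
gripper_width: 0.0855
gripper_force: 0.0
[607.7 115.8  60.2  56.5  73.3] [[572.0, 95.0999984741211], [626.0999755859375, 78.9000015258789], [643.4000244140625, 136.60000610351562], [589.2999877929688, 152.8000030517578]] 0.032199421939987094
turn [ 0.05  0.1  -0.01] shift mm [ 1.2 -0.4 93.7] now grasp pt [0.6142 0.1144 0.1217] F [ 0.  -0.3  0.1] w 0.0853 gf 0.0 t 18.65
```

```bash
python3 -m pendant '[{"dx":0.0005,"dy":-0.0004,"dz":0.03,"ax":0,"ay":0,"az":0},{"dx":0,"dy":0,"dz":0.03,"ax":0,"ay":0,"az":0},{"dx":0,"dy":0,"dz":0.02,"ax":0,"ay":0,"az":0},{"dx":0,"dy":0,"dz":0.0135,"ax":0,"ay":0,"az":0},{"dx":0,"dy":0,"dz":0,"ax":0,"ay":0,"az":0},{"dx":0,"dy":0,"dz":0,"ax":0,"ay":0,"az":0}]' && python3 -m pendant '[{"dx":0,"dy":0,"dz":0,"ax":0,"ay":0,"az":0},{"dx":0,"dy":0,"dz":0,"ax":0,"ay":0,"az":0},{"dx":0,"dy":0,"dz":0,"ax":0,"ay":0,"az":0},{"dx":0,"dy":0,"dz":0,"ax":0,"ay":0,"az":0},{"dx":0,"dy":0,"dz":0,"ax":0,"ay":0,"az":0},{"dx":0,"dy":0,"dz":0,"ax":0,"ay":0,"az":0},{"dx":0,"dy":0,"dz":0,"ax":0,"ay":0,"az":0},{"dx":0,"dy":0,"dz":0,"ax":0,"ay":0,"az":0}]' 0.055 40 && python3 -m pendant '[{"dx":0,"dy":0,"dz":-0.02,"ax":0,"ay":0,"az":0},{"dx":0,"dy":0,"dz":-0.04,"ax":0,"ay":0,"az":0},{"dx":0,"dy":0,"dz":-0.04,"ax":0,"ay":0,"az":0},{"dx":0,"dy":0,"dz":-0.04,"ax":0,"ay":0,"az":0},{"dx":0,"dy":0,"dz":0,"ax":0,"ay":0,"az":-5.2},{"dx":0,"dy":0,"dz":0,"ax":0,"ay":0,"az":-5.2},{"dx":0,"dy":0,"dz":0,"ax":0,"ay":0,"az":0},{"dx":0,"dy":0,"dz":0,"ax":0,"ay":0,"az":0}]'
python3 held.py w7.png .13 .175
python3 -c "
from h import *
plan((.5927,-.1224,.065),-6.2)"
```

```text
time_s: 19.25
ee_pos: [0.6132, 0.1142, 0.1829]
tcp_rot: [0.456, 3.107, 0.001]
force: [0.6, -0.7, 0.2]
gripper_width: 0.0853
gripper_force: 0.0
time_s: 20.05
ee_pos: [0.6133, 0.1143, 0.1833]
tcp_rot: [0.456, 3.106, 0.001]
force: [-0.1, -0.1, 5.6]
gripper_width: 0.0593
gripper_force: 42.7
time_s: 20.85
ee_pos: [0.6125, 0.1141, 0.322]
tcp_rot: [0.177, 3.137, 0.0]
force: [-0.7, -0.8, -1.2]
gripper_width: 0.0593
gripper_force: 44.8
held tool x [-0.02022489  0.03393845  0.03504984] z [0.15064038 0.15205057 0.17011455]
front pts [0.03279195 0.0006195  0.16353061]
turn [-0.   -0.02 -0.24] shift mm [  -5.8 -237.3  101.8] now grasp pt [0.6125 0.1141 0.1668] F [ 0.1 -0.5 -2. ] w 0.0594 gf 44.8 t 20.9
```

View pics/w7.png

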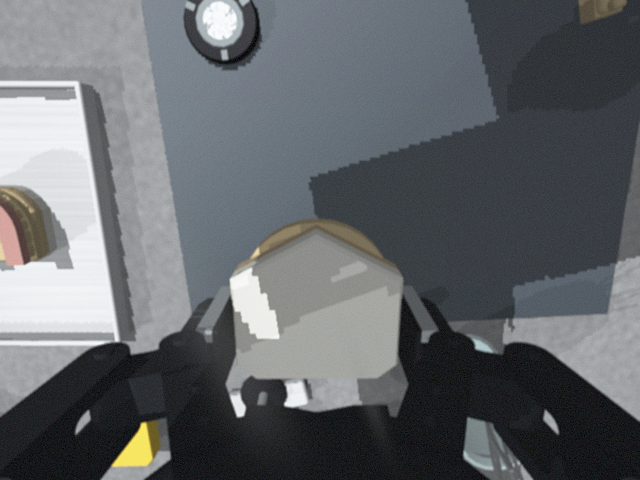

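Run:
```python
from h import *
d=ld('wrist');s=arm.state();Rt=R.from_rotvec(s['tcp_rot']);W=pts(d).reshape(-1,3);W=W[np.isfinite(W[:,0])]
T=Rt.inv().apply(W-s['ee_pos'])
for y0 in (0,):
  for lo,hi in((.147,.155),(.155,.19)):
    k=(T[:,2]>lo)&(T[:,2]<hi)&(abs(T[:,1])<.028)&(abs(T[:,0])<.06);t=T[k];i=t[:,0].argmax();j=t[:,0].argmin();print(lo,t[i],t[j],len(t))
```

```text
0.147 [0.03420802 0.00019902 0.15337513] [-0.02166685 -0.00211874  0.15324082] 19488
0.155 [0.03504984 0.00016807 0.16540281] [ 0.01833011 -0.02796537  0.16670389] 2852
```

The upper cast is held square, front point at (317,228), facing the robot. Its measured tool offset matches the lower cast.

```bash
python3 -m pendant '[{"dx":-0.001,"dy":-0.0395,"dz":0,"ax":0,"ay":0,"az":0},{"dx":-0.001,"dy":-0.0395,"dz":0,"ax":0,"ay":0,"az":0},{"dx":-0.001,"dy":-0.0395,"dz":0,"ax":0,"ay":0,"az":0},{"dx":-0.001,"dy":-0.0395,"dz":0,"ax":0,"ay":0,"az":0},{"dx":-0.001,"dy":-0.0395,"dz":0,"ax":0,"ay":0,"az":0},{"dx":0,"dy":-0.0395,"dz":0,"ax":0,"ay":0,"az":0},{"dx":0,"dy":0,"dz":0.03,"ax":0,"ay":0,"az":0},{"dx":0,"dy":0,"dz":0.03,"ax":0,"ay":0,"az":0},{"dx":0,"dy":0,"dz":0.02,"ax":0,"ay":0,"az":0},{"dx":0,"dy":0,"dz":0.005,"ax":0,"ay":0,"az":0},{"dx":0,"dy":0,"dz":0,"ax":0,"ay":0,"az":0},{"dx":0,"dy":0,"dz":0,"ax":0,"ay":0,"az":0},{"dx":0,"dy":0,"dz":0,"ax":0,"ay":0,"az":0}]' 
python3 -c "
from h import *
plan((.592,-.1223,.0653),-6.2)"
```

```text
time_s: 22.2
ee_pos: [0.5923, -0.1219, 0.2381]
tcp_rot: [0.173, 3.135, -0.0]
force: [0.8, 0.2, -0.7]
gripper_width: 0.0591
gripper_force: 44.7
turn [-0.01  0.12 -0.11] shift mm [ 0.2 -0.4 17.8] now grasp pt [ 0.5926 -0.122   0.0831] F [ 0.8  0.2 -0.7] w 0.0591 gf 44.7 t 22.2
```

```bash
python3 -m pendant '[{"dx":0,"dy":-0.0004,"dz":0.008,"ax":0,"ay":0,"az":0},{"dx":0,"dy":0,"dz":0.005,"ax":0,"ay":0,"az":0},{"dx":0,"dy":0,"dz":0.002,"ax":0,"ay":0,"az":0},{"dx":0,"dy":0,"dz":0.0015,"ax":0,"ay":0,"az":0},{"dx":0,"dy":0,"dz":0.001,"ax":0,"ay":0,"az":0},{"dx":0,"dy":0,"dz":0,"ax":0,"ay":0,"az":0},{"dx":0,"dy":0,"dz":0,"ax":0,"ay":0,"az":0},{"dx":0,"dy":0,"dz":0,"ax":0,"ay":0,"az":0}]'
python3 -c "
from h import *
plan((.592,-.1223,.0653),-6.2)"
```

```text
time_s: 23.0
ee_pos: [0.5915, -0.1223, 0.2203]
tcp_rot: [-0.173, -3.136, -0.0]
force: [-4.1, 0.8, 10.1]
gripper_width: 0.0592
gripper_force: 46.2
turn [ 0.01 -0.02 -0.11] shift mm [-0.5  0.1  0. ] now grasp pt [ 0.5914 -0.1223  0.0653] F [-4.1  0.8 10.1] w 0.0592 gf 46.2 t 23.0
```

```bash
python3 -m pendant '[{"dx":0,"dy":0,"dz":0,"ax":0,"ay":0,"az":0},{"dx":0,"dy":0,"dz":0,"ax":0,"ay":0,"az":0},{"dx":0,"dy":0,"dz":0,"ax":0,"ay":0,"az":0},{"dx":0,"dy":0,"dz":0,"ax":0,"ay":0,"az":0},{"dx":0,"dy":0,"dz":-0.01,"ax":0,"ay":0,"az":0},{"dx":0,"dy":0,"dz":-0.04,"ax":0,"ay":0,"az":0},{"dx":0,"dy":0,"dz":-0.04,"ax":0,"ay":0,"az":0},{"dx":0,"dy":0,"dz":-0.04,"ax":0,"ay":0,"az":0},{"dx":0,"dy":0,"dz":-0.04,"ax":0,"ay":0,"az":0},{"dx":0,"dy":0,"dz":0,"ax":0,"ay":0,"az":0},{"dx":0,"dy":0,"dz":0,"ax":0,"ay":0,"az":0}]' 0.0854
sed -i 's/<.06)\]/<.09)]/' m.py
python3 lc.py w8.png 0; python3 lc.py w8.png 0.050
python3 -c "
from h import *
plan((.4695,.0677,.021),-6.2)"
```

```text
time_s: 24.1
ee_pos: [0.5917, -0.1224, 0.391]
tcp_rot: [0.172, 3.134, -0.001]
force: [0.2, -0.2, -0.7]
gripper_width: 0.0853
gripper_force: 0.0
[ 585.  -120.8   60.2   56.8   83.8] tray xy [-2.4 73.9] top 0.06924157935370082
[ 585.3 -120.9   60.    55.9   83.9] tray xy [-2.1 73.8] top 0.06930116418716026
turn [ 0.01 -0.08 -0.1 ] shift mm [141.4 175.7 212.6] now grasp pt [ 0.5909 -0.1222  0.2336] F [-0.2  0.6 -0.6] w 0.0853 gf 0.0 t 24.2
```

View pics/w8.png

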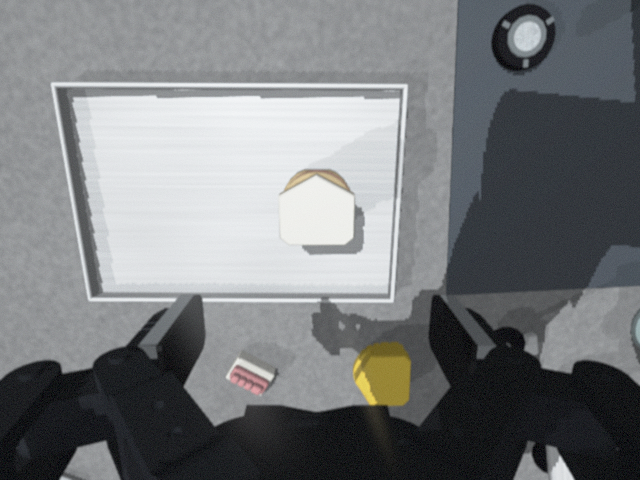

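The stack stands at (317,210), its top level at 69 mm, and all three are in line within about 1 mm. The plate is next.

```bash
python3 -m pendant '[{"dx":0.0236,"dy":0.0293,"dz":0,"ax":0,"ay":0,"az":0},{"dx":0.0236,"dy":0.0293,"dz":0,"ax":0,"ay":0,"az":0},{"dx":0.0236,"dy":0.0293,"dz":0,"ax":0,"ay":0,"az":0},{"dx":0.0236,"dy":0.0293,"dz":0,"ax":0,"ay":0,"az":0},{"dx":0.0236,"dy":0.0293,"dz":0,"ax":0,"ay":0,"az":0},{"dx":0.0236,"dy":0.0293,"dz":0,"ax":0,"ay":0,"az":0},{"dx":0,"dy":0,"dz":0.04,"ax":0,"ay":0,"az":0},{"dx":0,"dy":0,"dz":0.04,"ax":0,"ay":0,"az":0},{"dx":0,"dy":0,"dz":0.04,"ax":0,"ay":0,"az":0},{"dx":0,"dy":0,"dz":0,"ax":0,"ay":0,"az":0},{"dx":0,"dy":0,"dz":0,"ax":0,"ay":0,"az":0},{"dx":0,"dy":0,"dz":0,"ax":0,"ay":0,"az":0}]' 
python3 -c "
from h import *
plan((.4695,.0677,.021),-6.2)"
```

```text
time_s: 25.4
ee_pos: [0.4709, 0.0679, 0.2707]
tcp_rot: [0.173, 3.135, 0.0]
force: [0.4, 0.8, 0.3]
gripper_width: 0.0851
gripper_force: 0.0
turn [ 0.02  0.09 -0.11] shift mm [ 1.4 -0.4 94.7] now grasp pt [0.4711 0.068  0.1157] F [0.4 0.8 0.3] w 0.0851 gf 0.0 t 25.4
```

```bash
python3 -m pendant '[{"dx":0.0014,"dy":-0.0004,"dz":0.03,"ax":0,"ay":0,"az":0},{"dx":0,"dy":0,"dz":0.03,"ax":0,"ay":0,"az":0},{"dx":0,"dy":0,"dz":0.02,"ax":0,"ay":0,"az":0},{"dx":0,"dy":0,"dz":0.013,"ax":0,"ay":0,"az":0},{"dx":0,"dy":0,"dz":0,"ax":0,"ay":0,"az":0},{"dx":0,"dy":0,"dz":0,"ax":0,"ay":0,"az":0}]' && python3 -m pendant '[{"dx":0,"dy":0,"dz":0,"ax":0,"ay":0,"az":0},{"dx":0,"dy":0,"dz":0,"ax":0,"ay":0,"az":0},{"dx":0,"dy":0,"dz":0,"ax":0,"ay":0,"az":0},{"dx":0,"dy":0,"dz":0,"ax":0,"ay":0,"az":0},{"dx":0,"dy":0,"dz":0,"ax":0,"ay":0,"az":0},{"dx":0,"dy":0,"dz":0,"ax":0,"ay":0,"az":0},{"dx":0,"dy":0,"dz":0,"ax":0,"ay":0,"az":0},{"dx":0,"dy":0,"dz":0,"ax":0,"ay":0,"az":0},{"dx":0,"dy":0,"dz":0,"ax":0,"ay":0,"az":0}]' 0.046 25 && python3 -m pendant '[{"dx":0,"dy":0,"dz":-0.02,"ax":0,"ay":0,"az":0},{"dx":0,"dy":0,"dz":-0.04,"ax":0,"ay":0,"az":0},{"dx":0,"dy":0,"dz":-0.04,"ax":0,"ay":0,"az":0},{"dx":0,"dy":0,"dz":-0.04,"ax":0,"ay":0,"az":0},{"dx":0,"dy":0,"dz":0,"ax":0,"ay":0,"az":0},{"dx":0,"dy":0,"dz":0,"ax":0,"ay":0,"az":0}]'
python3 - <<'E'
from h import *
d=cam('wrist');save(d,'w9.png')
s=arm.state();Rt=R.from_rotvec(s['tcp_rot']);W=pts(d).reshape(-1,3);W=W[np.isfinite(W[:,0])]
T=Rt.inv().apply(W-s['ee_pos']);T=T[(T[:,2]>.15)&(T[:,2]<.185)&(abs(T[:,1])<.022)&(abs(T[:,0])<.06)];print(T[:,0].min(),T[:,0].max(),np.percentile(T[:,2],[5,50,95]))
plan((*tray(-.0485,-.0735),.0225),-6.2)
E
```

```text
time_s: 26.0
ee_pos: [0.4694, 0.0677, 0.1775]
tcp_rot: [0.173, 3.135, 0.0]
force: [0.5, -0.5, -0.4]
gripper_width: 0.0854
gripper_force: 0.0
time_s: 26.9
ee_pos: [0.4691, 0.0677, 0.1775]
tcp_rot: [0.173, 3.135, 0.0]
force: [-2.2, -0.6, 12.6]
gripper_width: 0.0482
gripper_force: 23.8
time_s: 27.5
ee_pos: [0.4688, 0.0677, 0.3174]
tcp_rot: [0.172, 3.134, 0.001]
force: [-0.1, -0.0, 0.2]
gripper_width: 0.048
gripper_force: 26.1
-0.02514206416565178 0.024055847459611392 [0.16277557 0.16397443 0.16727693]
turn [ 0.    0.01 -0.1 ] shift mm [ -89.4 -321.9  138.8] now grasp pt [0.4684 0.0676 0.1613] F [-0.1 -0.7  0.1] w 0.048 gf 26.1 t 27.55
```

```bash
python3 -m pendant '[{"dx":-0.0112,"dy":-0.0402,"dz":0,"ax":0,"ay":0,"az":0},{"dx":-0.0112,"dy":-0.0402,"dz":0,"ax":0,"ay":0,"az":0},{"dx":-0.0112,"dy":-0.0402,"dz":0,"ax":0,"ay":0,"az":0},{"dx":-0.0112,"dy":-0.0402,"dz":0,"ax":0,"ay":0,"az":0},{"dx":-0.0112,"dy":-0.0402,"dz":0,"ax":0,"ay":0,"az":0},{"dx":-0.0112,"dy":-0.0402,"dz":0,"ax":0,"ay":0,"az":0},{"dx":-0.0112,"dy":-0.0402,"dz":0,"ax":0,"ay":0,"az":0},{"dx":-0.0112,"dy":-0.0402,"dz":0,"ax":0,"ay":0,"az":0},{"dx":0,"dy":0,"dz":0.03,"ax":0,"ay":0,"az":0},{"dx":0,"dy":0,"dz":0.04,"ax":0,"ay":0,"az":0},{"dx":0,"dy":0,"dz":0.03,"ax":0,"ay":0,"az":0},{"dx":0,"dy":0,"dz":0.015,"ax":0,"ay":0,"az":0},{"dx":0,"dy":0,"dz":0,"ax":0,"ay":0,"az":0},{"dx":0,"dy":0,"dz":0,"ax":0,"ay":0,"az":0},{"dx":0,"dy":0,"dz":0,"ax":0,"ay":0,"az":0}]' 
python3 -c "
from h import *
plan((*tray(-.0485,-.0735),.0225),-6.2)"
```

```text
time_s: 29.05
ee_pos: [0.5232, -0.262, 0.2027]
tcp_rot: [0.172, 3.135, -0.001]
force: [-0.4, -0.7, 0.0]
gripper_width: 0.0481
gripper_force: 26.1
turn [-0.04  0.11 -0.09] shift mm [ 0.7 -0.1 25.2] now grasp pt [ 0.5235 -0.2622  0.0477] F [-0.4 -0.7  0. ] w 0.0481 gf 26.1 t 29.05
```

```bash
python3 -m pendant '[{"dx":0.0005,"dy":0,"dz":0.012,"ax":0,"ay":0,"az":0},{"dx":0,"dy":0,"dz":0.007,"ax":0,"ay":0,"az":0},{"dx":0,"dy":0,"dz":0.003,"ax":0,"ay":0,"az":0},{"dx":0,"dy":0,"dz":0.002,"ax":0,"ay":0,"az":0},{"dx":0,"dy":0,"dz":0.001,"ax":0,"ay":0,"az":0},{"dx":0,"dy":0,"dz":0,"ax":0,"ay":0,"az":0},{"dx":0,"dy":0,"dz":0,"ax":0,"ay":0,"az":0},{"dx":0,"dy":0,"dz":0,"ax":0,"ay":0,"az":0}]' && python3 -m pendant '[{"dx":0,"dy":0,"dz":0,"ax":0,"ay":0,"az":0},{"dx":0,"dy":0,"dz":0,"ax":0,"ay":0,"az":0},{"dx":0,"dy":0,"dz":0,"ax":0,"ay":0,"az":0},{"dx":0,"dy":0,"dz":0,"ax":0,"ay":0,"az":0},{"dx":0,"dy":0,"dz":-0.01,"ax":0,"ay":0,"az":0},{"dx":0,"dy":0,"dz":-0.04,"ax":0,"ay":0,"az":0},{"dx":0,"dy":0,"dz":-0.04,"ax":0,"ay":0,"az":0},{"dx":0,"dy":0,"dz":-0.04,"ax":0,"ay":0,"az":0},{"dx":0,"dy":0,"dz":-0.04,"ax":0,"ay":0,"az":0},{"dx":0,"dy":0,"dz":0,"ax":0,"ay":0,"az":0},{"dx":0,"dy":0,"dz":0,"ax":0,"ay":0,"az":0}]' 0.07
python3 - <<'E'
from m import *
d=cam('wrist')
for c in comps(d,(.49,.57,-.305,-.22),.0085):
    if len(c)>200: print(rect(c),'want',tray(-.0485,-.0735))
# die: first wrist measurement, (481.2,316.1), long side at 9.1 deg or 99.1
plan((.4812,.3161,.022),0)
E
```

```text
time_s: 29.85
ee_pos: [0.5218, -0.2616, 0.1775]
tcp_rot: [-0.173, -3.136, -0.001]
force: [-4.8, 3.0, 15.4]
gripper_width: 0.0477
gripper_force: 27.6
time_s: 30.95
ee_pos: [0.5221, -0.2618, 0.348]
tcp_rot: [0.172, 3.134, -0.002]
force: [0.4, -0.2, -0.8]
gripper_width: 0.0701
gripper_force: 0.0
[ 522.1 -260.8   49.1   49.5   56.6] want [ 0.52249133 -0.26203718]
turn [-0.01  0.01 -6.3 ] shift mm [ 40.5 577.7 169.5] now grasp pt [ 0.5217 -0.2616  0.1915] F [0.1 0.2 0.4] w 0.0697 gf 0.0 t 31.0
```

```bash
python3 -m pendant '[{"dx":0,"dy":0,"dz":0,"ax":0,"ay":0,"az":-7.7},{"dx":0,"dy":0,"dz":0,"ax":0,"ay":0,"az":-7.7},{"dx":-0.004,"dy":0.0443,"dz":0,"ax":0,"ay":0,"az":0},{"dx":-0.004,"dy":0.0443,"dz":0,"ax":0,"ay":0,"az":0},{"dx":-0.004,"dy":0.0443,"dz":0,"ax":0,"ay":0,"az":0},{"dx":-0.004,"dy":0.0443,"dz":0,"ax":0,"ay":0,"az":0},{"dx":-0.004,"dy":0.0443,"dz":0,"ax":0,"ay":0,"az":0},{"dx":-0.004,"dy":0.0443,"dz":0,"ax":0,"ay":0,"az":0},{"dx":-0.004,"dy":0.0443,"dz":0,"ax":0,"ay":0,"az":0},{"dx":-0.004,"dy":0.0443,"dz":0,"ax":0,"ay":0,"az":0},{"dx":-0.004,"dy":0.0443,"dz":0,"ax":0,"ay":0,"az":0},{"dx":-0.004,"dy":0.0443,"dz":0,"ax":0,"ay":0,"az":0},{"dx":-0.004,"dy":0.0443,"dz":0,"ax":0,"ay":0,"az":0},{"dx":-0.004,"dy":0.0443,"dz":0,"ax":0,"ay":0,"az":0},{"dx":-0.004,"dy":0.0443,"dz":0,"ax":0,"ay":0,"az":0},{"dx":0,"dy":0,"dz":0.04,"ax":0,"ay":0,"az":0},{"dx":0,"dy":0,"dz":0.03,"ax":0,"ay":0,"az":0},{"dx":0,"dy":0,"dz":0,"ax":0,"ay":0,"az":0},{"dx":0,"dy":0,"dz":0,"ax":0,"ay":0,"az":0},{"dx":0,"dy":0,"dz":0,"ax":0,"ay":0,"az":0}]'
python3 - <<'E'
from m import *
d=cam('wrist');save(d,'w10.png')
for c in comps(d,(.45,.52,.28,.35),.0075):
    if len(c)>200: print('all',rect(c),np.percentile(c[:,2],[5,50,95])); t=c[c[:,2]<.019];print('block',rect(t))
plan((.4812,.3161,.022),9.1)
E
```

```text
time_s: 33.0
ee_pos: [0.4828, 0.3151, 0.2774]
tcp_rot: [-0.248, 3.131, 0.001]
force: [-0.2, 0.2, 0.5]
gripper_width: 0.0699
gripper_force: 0.0
all [481.  316.2  27.9  17.4   9. ] [0.01421143 0.02057279 0.02951473]
block [481.  316.2  27.9  17.4   9. ]
turn [ 0.05  0.11 -0.03] shift mm [  1.5   1.2 100.8] now grasp pt [0.4832 0.3153 0.1228] F [-0.5 -0.7 -0.1] w 0.0703 gf 0.0 t 33.05
```

View pics/w10.png

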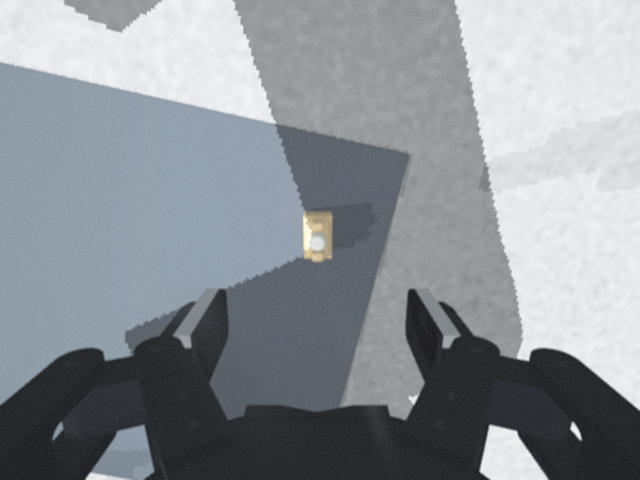

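The die stands upright at (318,237), square between the fingers. I'll check how far the fingertips reach at this opening before going down.

Run:
```python
from h import *
d=ld('wrist');s=arm.state();Rt=R.from_rotvec(s['tcp_rot']);T=Rt.inv().apply((pts(d).reshape(-1,3)-s['ee_pos'])).reshape(480,640,3)
for n,d2 in (('now',T),):
  k=np.isfinite(T[...,0])&(T[...,2]<.21)&(T[...,2]>.1)&(abs(T[...,1])<.06)
  print(n,T[...,2][k].max(),np.percentile(T[...,2][k],[99,99.9]), T[295,215],T[295,415])
```

```text
now 0.16792893805698966 [0.16265116 0.16640412] [ 0.01031088 -0.03606582  0.15705006] [0.01045431 0.03579015 0.15670093]
```

```bash
python3 -m pendant '[{"dx":0.0015,"dy":0.001,"dz":0.03,"ax":0,"ay":0,"az":0},{"dx":0,"dy":0,"dz":0.03,"ax":0,"ay":0,"az":0},{"dx":0,"dy":0,"dz":0.025,"ax":0,"ay":0,"az":0},{"dx":0,"dy":0,"dz":0.014,"ax":0,"ay":0,"az":0},{"dx":0,"dy":0,"dz":0,"ax":0,"ay":0,"az":0},{"dx":0,"dy":0,"dz":0,"ax":0,"ay":0,"az":0}]' && python3 -m pendant '[{"dx":0,"dy":0,"dz":0,"ax":0,"ay":0,"az":0},{"dx":0,"dy":0,"dz":0,"ax":0,"ay":0,"az":0},{"dx":0,"dy":0,"dz":0,"ax":0,"ay":0,"az":0},{"dx":0,"dy":0,"dz":0,"ax":0,"ay":0,"az":0},{"dx":0,"dy":0,"dz":0,"ax":0,"ay":0,"az":0},{"dx":0,"dy":0,"dz":0,"ax":0,"ay":0,"az":0},{"dx":0,"dy":0,"dz":0,"ax":0,"ay":0,"az":0},{"dx":0,"dy":0,"dz":0,"ax":0,"ay":0,"az":0},{"dx":0,"dy":0,"dz":0,"ax":0,"ay":0,"az":0},{"dx":0,"dy":0,"dz":0,"ax":0,"ay":0,"az":0},{"dx":0,"dy":0,"dz":0,"ax":0,"ay":0,"az":0},{"dx":0,"dy":0,"dz":0,"ax":0,"ay":0,"az":0}]' 0.010 25 && python3 -m pendant '[{"dx":0,"dy":0,"dz":-0.02,"ax":0,"ay":0,"az":0},{"dx":0,"dy":0,"dz":-0.04,"ax":0,"ay":0,"az":0},{"dx":0,"dy":0,"dz":-0.04,"ax":0,"ay":0,"az":0},{"dx":0,"dy":0,"dz":-0.04,"ax":0,"ay":0,"az":0},{"dx":0,"dy":0,"dz":0,"ax":0,"ay":0,"az":0},{"dx":0,"dy":0,"dz":0,"ax":0,"ay":0,"az":0}]'
python3 - <<'E'
from h import *
d=cam('wrist');save(d,'w11.png',(200,150,440,350),3)
plan((*tray(.0485,-.0735),.024),-6.5)
E
```

```text
time_s: 33.65
ee_pos: [0.4812, 0.3161, 0.1785]
tcp_rot: [-0.249, 3.131, 0.001]
force: [0.7, -0.1, 0.6]
gripper_width: 0.0696
gripper_force: 0.0
time_s: 34.85
ee_pos: [0.4808, 0.316, 0.1781]
tcp_rot: [-0.249, 3.131, 0.001]
force: [-0.7, -0.1, 6.0]
gripper_width: 0.0173
gripper_force: 26.6
time_s: 35.45
ee_pos: [0.4807, 0.3159, 0.3184]
tcp_rot: [-0.249, 3.13, 0.002]
force: [0.1, -0.6, -0.7]
gripper_width: 0.0172
gripper_force: 25.9
turn [-1.00e-02 -1.00e-02  1.56e+01] shift mm [-204.3 -569.2  138. ] now grasp pt [0.4802 0.3156 0.162 ] F [-0.1 -0.2  0. ] w 0.0173 gf 25.9 t 35.5
```

View pics/w11.png

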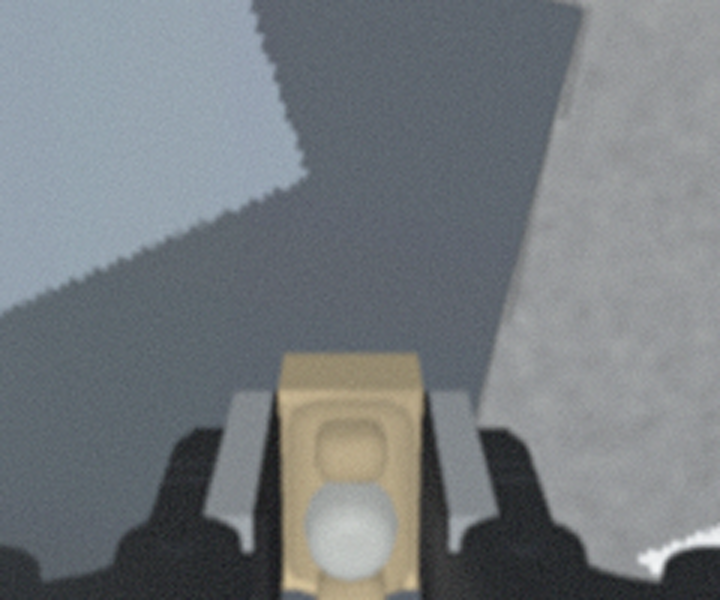

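The die is held upright and square between the pads, with the stump at crop (350,530).

```bash
python3 -m pendant '[{"dx":0,"dy":0,"dz":0,"ax":0,"ay":0,"az":7.8},{"dx":0,"dy":0,"dz":0,"ax":0,"ay":0,"az":7.8},{"dx":-0.0146,"dy":-0.0407,"dz":0,"ax":0,"ay":0,"az":0},{"dx":-0.0146,"dy":-0.0407,"dz":0,"ax":0,"ay":0,"az":0},{"dx":-0.0146,"dy":-0.0407,"dz":0,"ax":0,"ay":0,"az":0},{"dx":-0.0146,"dy":-0.0407,"dz":0,"ax":0,"ay":0,"az":0},{"dx":-0.0146,"dy":-0.0407,"dz":0,"ax":0,"ay":0,"az":0},{"dx":-0.0146,"dy":-0.0407,"dz":0,"ax":0,"ay":0,"az":0},{"dx":-0.0146,"dy":-0.0407,"dz":0,"ax":0,"ay":0,"az":0},{"dx":-0.0146,"dy":-0.0407,"dz":0,"ax":0,"ay":0,"az":0},{"dx":-0.0146,"dy":-0.0407,"dz":0,"ax":0,"ay":0,"az":0},{"dx":-0.0146,"dy":-0.0407,"dz":0,"ax":0,"ay":0,"az":0},{"dx":-0.0146,"dy":-0.0407,"dz":0,"ax":0,"ay":0,"az":0},{"dx":-0.0146,"dy":-0.0407,"dz":0,"ax":0,"ay":0,"az":0},{"dx":-0.0146,"dy":-0.0407,"dz":0,"ax":0,"ay":0,"az":0},{"dx":-0.0146,"dy":-0.0407,"dz":0,"ax":0,"ay":0,"az":0},{"dx":0,"dy":0,"dz":0,"ax":0,"ay":0,"az":0},{"dx":0,"dy":0,"dz":0,"ax":0,"ay":0,"az":0},{"dx":0,"dy":0,"dz":0,"ax":0,"ay":0,"az":0}]' 
python3 -m pendant '[{"dx":0,"dy":0,"dz":0.03,"ax":0,"ay":0,"az":0},{"dx":0,"dy":0,"dz":0.04,"ax":0,"ay":0,"az":0},{"dx":0,"dy":0,"dz":0.03,"ax":0,"ay":0,"az":0},{"dx":0,"dy":0,"dz":0.015,"ax":0,"ay":0,"az":0},{"dx":0,"dy":0,"dz":0,"ax":0,"ay":0,"az":0},{"dx":0,"dy":0,"dz":0,"ax":0,"ay":0,"az":0},{"dx":0,"dy":0,"dz":0,"ax":0,"ay":0,"az":0}]' 
python3 -c "
from h import *
plan((*tray(.0485,-.0735),.0232),-6.5)"
```

```text
time_s: 37.4
ee_pos: [0.6186, -0.2725, 0.3157]
tcp_rot: [-0.178, -3.134, -0.002]
force: [0.0, -0.5, -1.0]
gripper_width: 0.0174
gripper_force: 25.9
time_s: 38.1
ee_pos: [0.62, -0.2735, 0.2043]
tcp_rot: [0.177, 3.134, -0.002]
force: [-0.4, 0.4, 0.2]
gripper_width: 0.0175
gripper_force: 25.9
turn [-0.05  0.15  0.02] shift mm [ 1.2  0.3 26.1] now grasp pt [ 0.6204 -0.2737  0.0493] F [-0.4  0.4  0.2] w 0.0175 gf 25.9 t 38.1
```

```bash
python3 -m pendant '[{"dx":0.0009,"dy":0.0003,"dz":0.012,"ax":0,"ay":0,"az":0},{"dx":0,"dy":0,"dz":0.008,"ax":0,"ay":0,"az":0},{"dx":0,"dy":0,"dz":0.003,"ax":0,"ay":0,"az":0},{"dx":0,"dy":0,"dz":0.0015,"ax":0,"ay":0,"az":0},{"dx":0,"dy":0,"dz":0.001,"ax":0,"ay":0,"az":0},{"dx":0,"dy":0,"dz":0.0006,"ax":0,"ay":0,"az":0},{"dx":0,"dy":0,"dz":0,"ax":0,"ay":0,"az":0},{"dx":0,"dy":0,"dz":0,"ax":0,"ay":0,"az":0},{"dx":0,"dy":0,"dz":0,"ax":0,"ay":0,"az":0}]' && python3 -m pendant '[{"dx":0,"dy":0,"dz":0,"ax":0,"ay":0,"az":0},{"dx":0,"dy":0,"dz":0,"ax":0,"ay":0,"az":0},{"dx":0,"dy":0,"dz":0,"ax":0,"ay":0,"az":0},{"dx":0,"dy":0,"dz":0,"ax":0,"ay":0,"az":0},{"dx":0,"dy":0,"dz":-0.01,"ax":0,"ay":0,"az":0},{"dx":0,"dy":0,"dz":-0.04,"ax":0,"ay":0,"az":0},{"dx":0,"dy":0,"dz":-0.04,"ax":0,"ay":0,"az":0},{"dx":0,"dy":0,"dz":-0.04,"ax":0,"ay":0,"az":0},{"dx":0,"dy":0,"dz":-0.04,"ax":0,"ay":0,"az":0},{"dx":0,"dy":0,"dz":-0.04,"ax":0,"ay":0,"az":0},{"dx":0,"dy":0,"dz":0,"ax":0,"ay":0,"az":0},{"dx":0,"dy":0,"dz":0,"ax":0,"ay":0,"az":0}]' 0.045
python3 - <<'E'
from m import *
d=cam('wrist');save(d,'w12.png')
for c in comps(d,(.47,.68,-.31,-.06),.0085):
    if len(c)>200: r=rect(c);a=np.radians(-6.5);v=r[:2]/1000-[.579,-.1945];print(r,'tray xy',(v@[[np.cos(a),-np.sin(a)],[np.sin(a),np.cos(a)]]*1000).round(1),'top',np.percentile(c[:,2],97).round(4))
E
```

```text
time_s: 39.0
ee_pos: [0.6179, -0.2729, 0.178]
tcp_rot: [-0.178, -3.135, -0.001]
force: [-8.0, 4.9, 20.3]
gripper_width: 0.0172
gripper_force: 28.5
time_s: 40.2
ee_pos: [0.6184, -0.273, 0.388]
tcp_rot: [0.178, 3.134, -0.002]
force: [-1.4, -0.4, -0.6]
gripper_width: 0.0448
gripper_force: 0.0
[ 481.5 -176.8  235.4    5.2   83.5] tray xy [-98.9   6.5] top 0.0184
[ 522.3 -260.7   49.1   49.5   19.1] tray xy [-48.8 -72.2] top 0.0141
[ 585.3 -121.3   61.4   57.1   85.4] tray xy [-2.  73.4] top 0.0695
[ 617.5 -271.8   16.6   27.4   83.3] tray xy [ 47.  -72.4] top 0.0298
[ 673.4 -235.9  149.2    5.1   83.7] tray xy [ 98.5 -30.4] top 0.0183
```

View pics/w12.png

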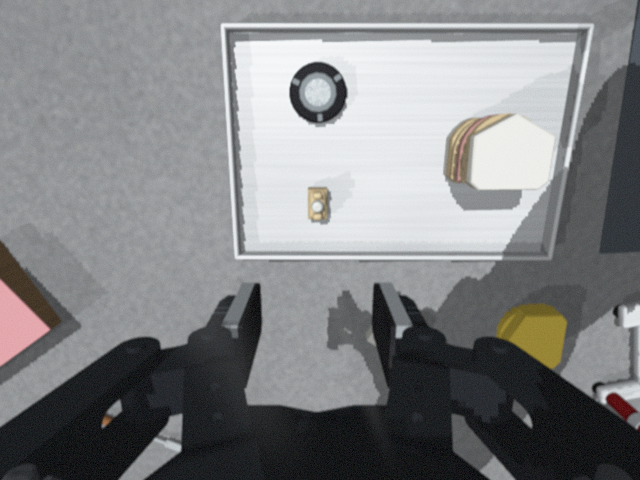

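Everything is in place: plate at (318,92), die directly behind it at (318,205), and the stack at (500,152), all within about 2 mm of their targets. Handing in.

```bash
python3 -c "
from workcell import sign_off
print(sign_off())"
```

```text
the job is handed in; nothing more can be done
None
```

The case is set out and handed in at about 40 s: the three-part stack is in the middle of the tray's left half, aligned to about 1 mm, and the plate and the upright die are in the middles of the near and far right quarters, all measured within about 2 mm of target, with nothing else moved.

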